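# Show which vial was left out and where it goes

## Robot

A 6-joint arm with a two-finger parallel gripper is mounted at the origin on a cart in front of the work surface, level with it; the furniture and walls round the work are solid. World frame = base frame: x ahead of the robot, y to its left, z up, the work surface at z = 0. Lengths are in mm, angles in rad, forces in N, time in s.
With the tool pointing down it reaches from about 325 to 900 mm from the base axis. Payload 6.1 kg.
Tool frame: the origin (TCP) lies midway between the tips of the shut fingers; the grasp point (between the pads) lies 19 mm behind it; y points along the fingers, z is the direction in which the jaws open and shut, and the axes are right-handed (so a half turn about y gives the same grasp; the last joint's range is limited). The gripper opens to 85 mm and grips with 20 to 120 N. Pads are 22 mm wide; open, the fingers measure 114 mm over their backs; the gripper's body (76 mm by 85 mm) begins 54 mm behind the grasp point. The pads swing forward as they close: fully open they stand 13 mm farther back than shut.
Start: joints at [-1.316, 0.22, 1.526, -0, 1.395, -0.126], TCP at [232.282, -580.225, 231.3] pointing down, gripper open.
Joint ranges: [-2.98, 2.98], [-0.91, 2.08], [0.09, 2.57], [-1.24, 4.39], [0.2, 2.65], [-2.68, 2.68]. Speed limits (rad/s): [2.57, 2.57, 3.01, 3.14, 3.14, 3.14].

## Interface

Orientations are given as a rotation vector (axis times angle).
In Python, from workcell import arm gives the robot as it stands.
- The arm moves only by the tool jog_arm, never from a script. Its argument "commands" is a list of rows, each a list of 7 numbers: the turn, a rotation vector about the tool's x, y, z in degrees, then the shift along the tool's x, y, z in cm, then the closure in counts, from 0 (fully open) to 255 (shut). In form: [[rx, ry, rz, dx, dy, dz, claw], ...]. A call has 1 to 8 rows; each row shifts and turns the commanded pose from where the row before left it, along the tool's axes as they then stand; what a row does not reach is not made up. A row lasts 1/8 s, in which the tool goes at most 62.5 mm and 10.7 degrees, less where a joint would pass 70% of its speed; a pose out of reach is approached as far as the arm can. A call with a gripper value outside its range is refused whole. The fingers move at their own pace and stop on an object; "squeeze" is the grip in N (left out, the last holds). Time passes only in rows, so rows that do not move let the fingers close. It gives the time, the measured TCP pose, the force and the opening at its end, in the units of the state.
- arm.get_state(): the state, without advancing time (a new reading comes with each control period).
- arm.camera(name): name is "side" or "top"; returns a dict with "color" (480x640x3 uint8, red, green, blue), "range_z" (480x640 float32, mm along the optical axis (not along the pixel's ray), 0 where there is no reading), "vertical_fov" (degrees; the focal length in pixels is half the picture's height over the tangent of half this angle, whatever the lens; pixels are square), "cx", "cy" (the principal point, pixels), "k1" (the pictures are not rectified: a ray, as slopes to the right and down, at radius r is drawn at 1 + k1 r^2 times it, then the intrinsics apply), "rvec" (rotation vector, rad) and "tvec" (3), from world to camera coordinates, as OpenCV has them. Camera axes: x right, y down, z forward; pixel columns grow to the right and rows downward; lengths in mm; the calibration is good to about 2 mm. A picture is of the moment at which its call begins.
- arm.close_job(): hands the job in, once; it reports no verdict.
The state is a dict: "time": time; "joints": joint angles; "joint_vel": joint speeds; "effort": joint torques, N m; "tcp_pos": TCP position; "tcp_rot": TCP orientation; "contact_force": force on the tool from outside, world axes, zero at the start; "torque": the same for the moment, N m; "finger_gap": finger opening in mm.
Only numpy, scipy, OpenCV 4.12 (cv2) and the standard library are available. Lean on these libraries where they do the work, as an engineer would, in place of code of your own. Each camera call takes 0.05 s, during which the arm holds its last target.

## Task

One sample vial was left out on the worktop and one hole of the vial block is empty: show a colleague what to put back and where. Point with the fingertips at the stray vial from a few centimetres (2 to 5 cm) straight above its cap for two seconds, then in the same way, with the fingertips a little above the level of the neighbouring caps, at the middle of the empty hole, and finish there, still pointing. Touch and move nothing, and come down to each of the two from well above, so that you do not point at any of the vials in the block.

Things in the scene. Friction and masses are not known exactly. Their poses are not given: they have to be found in the camera images.
- vial_0: one of six alike sample vials with white screw caps, 27 mm across, 52 mm tall, loose; origin at the centre of its underside, z up. Five stand in the holes of the block, one stands alone on the worktop to the right of the block; which one varies
- vial_1: one of six alike sample vials with white screw caps, 27 mm across, 52 mm tall, loose; origin at the centre of its underside, z up. Five stand in the holes of the block, one stands alone on the worktop to the right of the block; which one varies
- vial_2: one of six alike sample vials with white screw caps, 27 mm across, 52 mm tall, loose; origin at the centre of its underside, z up. Five stand in the holes of the block, one stands alone on the worktop to the right of the block; which one varies
- vial_3: one of six alike sample vials with white screw caps, 27 mm across, 52 mm tall, loose; origin at the centre of its underside, z up. Five stand in the holes of the block, one stands alone on the worktop to the right of the block; which one varies
- vial_4: one of six alike sample vials with white screw caps, 27 mm across, 52 mm tall, loose; origin at the centre of its underside, z up. Five stand in the holes of the block, one stands alone on the worktop to the right of the block; which one varies
- vial_5: one of six alike sample vials with white screw caps, 27 mm across, 52 mm tall, loose; origin at the centre of its underside, z up. Five stand in the holes of the block, one stands alone on the worktop to the right of the block; which one varies
- vial_block: grey plastic vial block, 102 x 148 x 30 mm (x, y, z), fixed, with 2 x 3 upright round through holes of 30 mm at 46 mm spacing; origin at the centre of its underside, z up. The vials stand through the holes on the worktop, so their caps are 52 mm above the worktop and 22 mm above the block
- vial_block_hole0 (a point): centre of a hole's mouth, at the block's top face (30 mm up), block coordinates (-23, -46) mm; any one of the six holes may be the empty one
- vial_block_hole1 (a point): centre of a hole's mouth, at the block's top face (30 mm up), block coordinates (-23, 0) mm; any one of the six holes may be the empty one
- vial_block_hole2 (a point): centre of a hole's mouth, at the block's top face (30 mm up), block coordinates (-23, 46) mm; any one of the six holes may be the empty one
- vial_block_hole3 (a point): centre of a hole's mouth, at the block's top face (30 mm up), block coordinates (23, -46) mm; any one of the six holes may be the empty one
- vial_block_hole4 (a point): centre of a hole's mouth, at the block's top face (30 mm up), block coordinates (23, 0) mm; any one of the six holes may be the empty one
- vial_block_hole5 (a point): centre of a hole's mouth, at the block's top face (30 mm up), block coordinates (23, 46) mm; any one of the six holes may be the empty one
- buffer_7: bystander: small round white bottle with a screw cap, 38 mm across, 75 mm tall; origin at the centre of its underside
- glass_beaker: bystander: glass beaker, 51 mm across, 68 mm tall; origin at the centre of its underside
- flask: bystander: conical glass flask, 78 mm across, 113 mm tall; origin at the centre of its underside
- timer: bystander: flat bench timer, 56 x 66 x 16 mm; origin at the centre of its underside
- cuvette_0: bystander: small square clear cuvette, 12 x 12 x 45 mm; origin at the centre of its underside
- cuvette_1: bystander: small square clear cuvette, 12 x 12 x 45 mm; origin at the centre of its underside

How it is judged:
By the outcome, as a careful person would: the job done as asked, in the order asked, and still so for the second after the job is handed in, with the robot touching nothing.
It also fails if it takes over 40 s, if anything falls off the work surface, if the arm or the gripper's body presses on something with over 40 N, if the wrist force passes 120 N, or if a joint passes its speed limit or range.

## Working session

There is one attempt and no reset: what is moved stays moved. The work goes in short steps, Python scripts to look and compute and a tool call to move; the robot and the scene stay as the last step left them, time stands still between calls to the robot, and variables do not carry over. Pictures are saved under pics/ and viewed, and the job is handed in when it is done.

Besides the shell and the picture viewer there is one more tool, called after "Call:" as a command line: name --pt "numbers of a row" for each row, then --argument value for the rest. jog_arm: Moves the arm, as the interface text tells. Its arguments: {"type":"object","properties":{"commands":{"type":"array","items":{"type":"array","items":{"type":"number"}}},"squeeze":{"type":"number"}},"required":["commands"]}

```bash
mkdir -p pics; python3 - <<'E'
from workcell import arm
import cv2,pickle
s=arm.get_state();print(s)
d={}
for n in("top","side"):
    c=arm.camera(n);d[n]=c
    cv2.imwrite(f"pics/{n}0.png",c["color"][...,::-1])
    print(n,{k:v for k,v in c.items() if k not in("color","range_z")})
pickle.dump(d,open("d0.pkl","wb"))
E
```

```text
{'time': 0.0, 'joints': array([-1.31610558e+00,  2.21198650e-01,  1.52762901e+00, -3.93639936e-05,
        1.39471037e+00, -1.26122250e-01]), 'joint_vel': array([-0.00010896, -0.00023734, -0.00037446,  0.00015056,  0.00067558,
        0.00122178]), 'effort': array([ 1.71674736e-03, -4.96897066e+01, -3.89393055e+01, -1.38319231e-05,
        1.10533083e-02,  2.14864303e-05]), 'tcp_pos': array([ 232.1120908, -579.6373265,  230.2067977]), 'tcp_rot': array([-0.38817604,  2.01505294, -2.01107802]), 'contact_force': array([0.10353972, 0.64034016, 0.50245891]), 'torque': array([ 0.01707158, -0.01967805, -0.02359367]), 'finger_gap': 85.37358285759225}
top {'vertical_fov': 44.36621422123498, 'cx': 316.4030316698419, 'cy': 248.38956720219412, 'k1': -0.1740971543907067, 'rvec': array([ 2.17672313, -2.2263852 ,  0.07715775]), 'tvec': array([ -26.35142115,  542.25951731, 1352.16411119])}
side {'vertical_fov': 54.94887624733577, 'cx': 325.0829085604503, 'cy': 237.48696200363088, 'k1': -0.01420293151404685, 'rvec': array([ 0.05923456, -2.641477  ,  1.65344235]), 'tvec': array([551.56824207,  86.60913611, 992.27989435])}
```

View pics/top0.png

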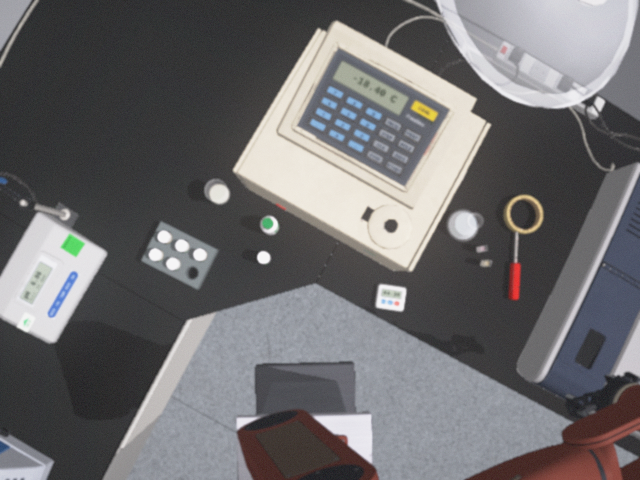

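View pics/side0.png

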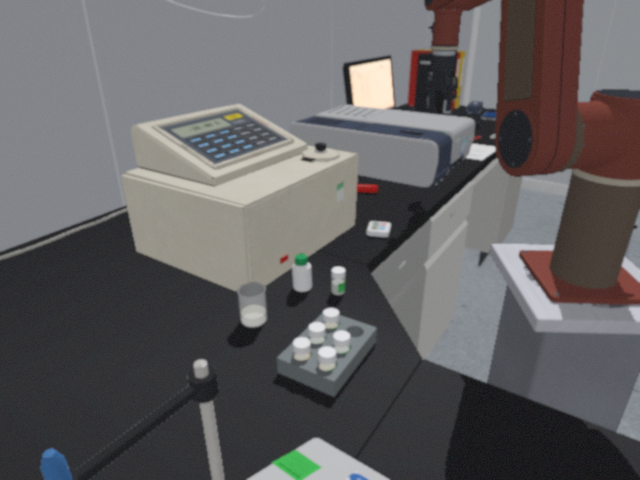

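The top view shows the block around (180,255). Its empty hole is at about (194,272), and the stray white cap is at (263,257). The green-capped bottle at (269,225) is a bystander. Next I'll measure these points.

```bash
cat > h.py <<'E'
import numpy as np,cv2
def cam(c):
    f=240/np.tan(np.radians(c["vertical_fov"]/2))
    R=cv2.Rodrigues(c["rvec"])[0];t=np.array(c["tvec"]);return f,R,t
def ray(c,u,v):
    f,R,t=cam(c);d=np.array([(u-c["cx"])/f,(v-c["cy"])/f]);x=d.copy()
    for _ in range(30): x=d/(1+c["k1"]*(x@x))
    return -R.T@t,R.T@np.array([x[0],x[1],1.])
def plane(c,u,v,z):
    o,r=ray(c,u,v);return o+r*(z-o[2])/r[2]
def proj(c,p):
    f,R,t=cam(c);q=R@np.array(p)+t;x=q[:2]/q[2];x=x*(1+c["k1"]*(x@x));return x*f+[c["cx"],c["cy"]]
E
python3 - <<'E'
import pickle,cv2,numpy as np
from h import *
d=pickle.load(open("d0.pkl","rb"))
for n,(x0,x1,y0,y1),hi in(("top",(130,290,180,310),165),("side",(270,390,250,400),175)):
    c=d[n];im=c["color"];g=im.min(2)
    m=np.zeros_like(g);m[y0:y1,x0:x1]=(g[y0:y1,x0:x1]>hi)
    k,l,s,ce=cv2.connectedComponentsWithStats(m)
    for i in range(1,k):
        if s[i,4]>15:
            u,v=ce[i];z=c["range_z"][l==i];z=np.median(z[z>0])if (z>0).any() else 0
            o,r=ray(c,u,v);print(n,ce[i].round(1),s[i],plane(c,u,v,52).round(1),"depthpt",(o+r*z).round(1))
    cv2.imwrite(f"pics/crop_{n}.png",cv2.resize(im[y0:y1,x0:x1,::-1],None,fx=5 if n=='side' else 4.5,fy=4 if n=='side' else 4.5,interpolation=cv2.INTER_CUBIC)[:600])
c=d["top"]
# dark hole
g=im=c["color"].max(2)
for u,v in((193.5,272),):print("hole",plane(c,u,v,30).round(1))
# block mask
hsv=c["color"].astype(int)
print(c["color"][262,208],c["color"][272,194],c["color"][265,215],c["color"][300,190])
E
```

```text
top [275.9 187.2] [250 180  40  23 468] [681.1  51.   52. ] depthpt [657.   43.4 202.2]
top [218.6 193.4] [209 184  20  20 309] [669.9 182.   52. ] depthpt [674.7 186.7  20.8]
top [271.8 226.2] [263 216  15  18 124] [592.   61.8  52. ] depthpt [591.9  61.8  52.3]
top [164.  236.4] [157 230  15  13 153] [574.7 308.9  52. ] depthpt [574.9 309.5  49.7]
top [181.7 245.4] [175 239  15  13 152] [553.2 268.   52. ] depthpt [553.3 268.5  49.6]
top [155.4 254.4] [149 248  15  13 153] [534.  329.2  52. ] depthpt [534.1 329.8  49.9]
top [199.6 254.3] [193 248  15  13 150] [532.  227.1  52. ] depthpt [532.1 227.5  49.9]
top [263.2 257.1] [257 251  13  13 132] [522.4  82.7  52. ] depthpt [522.5  82.9  50. ]
top [172.9 263.4] [166 257  15  14 157] [512.7 288.8  52. ] depthpt [512.8 289.6  48.8]
side [337.9 270. ] [332 267  13   7  78] [522.8  80.1  52. ] depthpt [522.8  82.9  53.6]
side [330.7 312.5] [323 308  16  10 122] [532.2 225.6  52. ] depthpt [532.2 227.4  53.2]
side [316.8 327. ] [309 322  17  11 149] [553.5 267.3  52. ] depthpt [553.4 269.   53.3]
side [341.2 335.6] [333 330  17  12 156] [513.5 287.9  52. ] depthpt [513.5 289.8  53.4]
side [301.5 342.5] [293 337  18  12 167] [574.9 307.6  52. ] depthpt [574.8 308.8  52.9]
side [316.9 339.6] [312 338  11   4  31] [551.4 299.5  52. ] depthpt [552.8 279.5  36.1]
side [329.3 351.3] [318 346  29  13 222] [530.9 326.6  52. ] depthpt [530.8 327.1  52.4]
hole [492.5 245.9  30. ]
[137 143 148] [49 47 51] [68 68 69] [64 63 65]
```

View pics/crop_top.png

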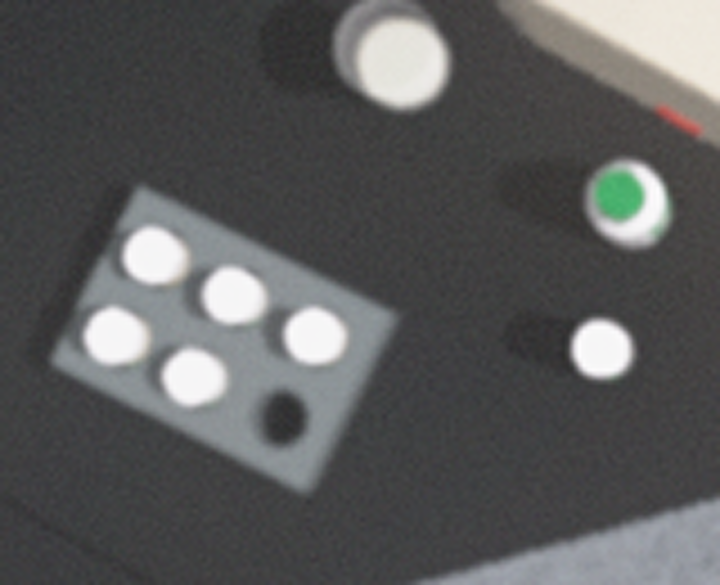

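View pics/crop_side.png

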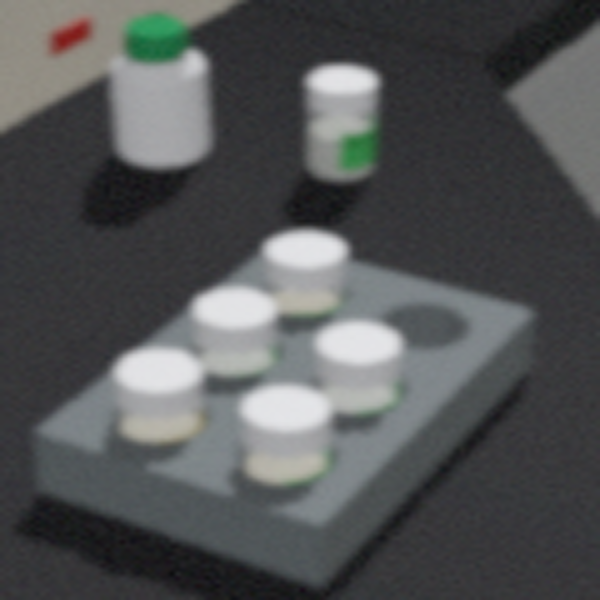

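```bash
python3 - <<'E'
import pickle
from h import *
from scipy.spatial.transform import Rotation as Ro
from workcell import arm
d=pickle.load(open("d0.pkl","rb"))
A=np.array([232,-580.]);B=np.array([522.5,82.]);u=(B-A)/np.linalg.norm(B-A)
P=[]
for n in d:
  c=d[n]
  for v in range(0,480,3):
    for x in range(0,640,3):
      z=c["range_z"][v,x]
      if z>0:
        o,r=ray(c,x,v);P.append(o+r*z)
P=np.array(P);s=(P[:,:2]-A)@u;t=(P[:,:2]-A)@np.array([-u[1],u[0]])
# t>0 = left of travel (towards base)
for a in range(-50,800,50):
  row=[]
  for b in range(-200,200,50):
    k=(s>=a)&(s<a+50)&(t>=b)&(t<b+50);row.append(int(np.percentile(P[k,2],98)) if k.sum()>2 else None)
  print(a,row)
st=arm.get_state();R=Ro.from_rotvec(st["tcp_rot"]).as_matrix();print(R.round(4))
for w in([522.5,82,240],[522.5,82,85],[491.5,247.5,65]): print(w,(R.T@(np.array(w)-st["tcp_pos"])/10).round(2))
k=(abs(P[:,0]-522)<160)&(abs(P[:,1]-100)<250)
print("max near goals",P[k][np.argsort(-P[k,2])[:3]].round(0))
caps=np.array([[574.7,308.9],[553.2,268],[534,329.2],[532,227.1],[512.7,288.8]])
E
```

```text
-50 [166, 167, 342, 352, 520, 525, -806, -806]
0 [165, 166, 537, 524, 539, 568, 78, -810]
50 [163, 163, 163, 560, 544, 589, 581, -810]
100 [17, 22, 3, 4, 630, 640, 645, -808]
150 [22, 14, 3, 4, 631, 644, 657, -809]
200 [41, 3, 4, 4, 3, 640, 668, -813]
250 [3, 3, 3, 4, 2, -810, 671, 650]
300 [4, 3, 2, 5, 3, -804, -812, 639]
350 [4, 4, 4, 19, 3, -808, -816, -806]
400 [205, 206, 203, 20, 12, -812, -811, -811]
450 [236, 236, 205, 5, 3, -808, -812, 734]
500 [238, 238, 198, 5, 2, -810, -811, -810]
550 [215, 207, 4, 3, 3, -809, -813, -808]
600 [207, 206, 3, 3, 4, -294, -813, -807]
650 [207, 206, 3, 3, 3, 3, -808, -809]
700 [208, 205, 76, 53, 53, 3, 4, -807]
750 [205, 205, 73, 4, 4, 3, 3, 2]
[[-9.284e-01 -5.000e-04  3.717e-01]
 [-3.717e-01  1.700e-03 -9.284e-01]
 [-2.000e-04 -1.000e+00 -1.800e-03]]
[522.5, 82, 240] [-51.55  -0.87 -50.64]
[522.5, 82, 85] [-51.55  14.63 -50.61]
[491.5, 247.5, 65] [-54.82  16.66 -67.13]
max near goals [[ 677. -148.  239.]
 [ 680. -142.  239.]
 [ 680. -148.  237.]]
```

Call:
jog_arm --pt "0 0 0 0 -4 0 255" --pt "0 0 0 0 -4 0 255" --pt "0 0 0 -3.4 0 -3.4 255" --pt "0 0 0 -3.4 0 -3.4 255" --pt "0 0 0 -3.4 0 -3.4 255" --pt "0 0 0 -3.4 0 -3.4 255" --pt "0 0 0 -3.4 0 -3.4 255" --pt "0 0 0 -3.4 0 -3.4 255"

```text
time: 1.1
tcp_pos: [346.1, -313.4, 310.9]
tcp_rot: [-0.388, 2.014, -2.013]
contact_force: [0.4, -0.3, 0.1]
finger_gap: -0.3
```

Call:
jog_arm --pt "0 0 0 -3.4 0 -3.4 255" --pt "0 0 0 -3.4 0 -3.4 255" --pt "0 0 0 -3.4 0 -3.4 255" --pt "0 0 0 -3.4 0 -3.4 255" --pt "0 0 0 -3.4 0 -3.4 255" --pt "0 0 0 -3.4 0 -3.4 255" --pt "0 0 0 -3.4 0 -3.0 255" --pt "0 0 0 0 0 0 255"

```text
time: 2.1
tcp_pos: [480.2, -6.8, 310.7]
tcp_rot: [-0.393, 2.012, -2.01]
contact_force: [-0.2, 0.3, -0.5]
finger_gap: 0.1
```

Call:
jog_arm --pt "0 0 0 -3.6 0 -3.3 255" --pt "0 0 0 -3.6 0 -3.4 255" --pt "0 0 0 0 0 0 255" --pt "0 0 0 0 0 0 255"

```text
time: 2.6
tcp_pos: [521.4, 78.7, 310.9]
tcp_rot: [-0.389, 2.013, -2.014]
contact_force: [-0.4, -0.7, 0.2]
finger_gap: -0.1
```

```bash
python3 - <<'E'
from workcell import arm
import cv2
from h import *
from scipy.spatial.transform import Rotation as Ro
s=arm.get_state();R=Ro.from_rotvec(s["tcp_rot"]).as_matrix();print(s["tcp_pos"],s["joints"],(R.T@(np.array([522.5,82,86])-s["tcp_pos"])/10).round(2))
for n in("top","side"):
    c=arm.camera(n);im=c["color"][...,::-1].copy();print(n,proj(c,s["tcp_pos"]))
    cv2.imwrite(f"pics/{n}1.png",im)
E
```

```text
[521.35899413  78.69548845 310.86113764] [ 6.81466387e-04 -5.57653594e-02  1.67213850e+00 -7.78900443e-04
  1.52638819e+00  1.19084441e+00] [-0.26 22.49 -0.27]
top [254.70831571 252.05608604]
side [340.47067375 141.14257163]
```

View pics/side1.png

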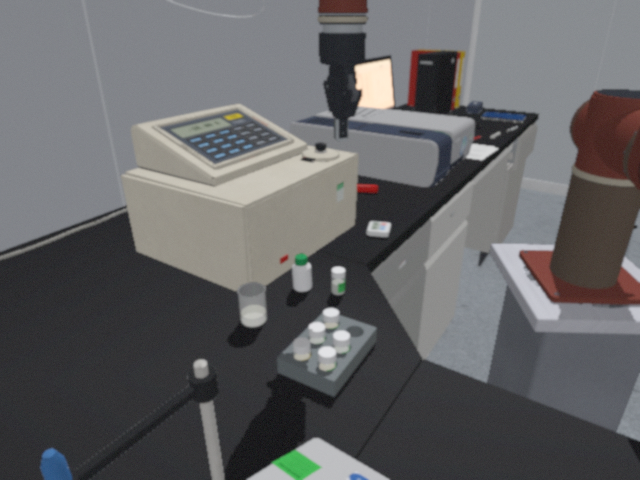

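The side view shows the closed fingertips at about (342,137), above the stray vial at (338,270). The projected TCP is (340,141), so the two roughly agree. I'll descend now.

Call:
jog_arm --pt "0 0 0 -0.2 4 -0.2 255" --pt "0 0 0 0 4 0 255" --pt "0 0 0 0 4 0 255" --pt "0 0 0 0 4 0 255" --pt "0 0 0 0 4 0 255" --pt "0 0 0 0 1.5 0 255" --pt "0 0 0 0 0.5 0 255" --pt "0 0 0 0 0 0 255"

```text
time: 3.7
tcp_pos: [523.8, 81.9, 92.6]
tcp_rot: [-0.386, 2.012, -2.013]
contact_force: [0.0, 0.1, 0.3]
finger_gap: 0.1
```

```bash
python3 - <<'E'
from workcell import arm
import cv2
from h import *
s=arm.get_state();print(s["time"],s["tcp_pos"],s["tcp_rot"])
ims=[]
for n in("top","side"):
    c=arm.camera(n);im=c["color"][...,::-1].copy();p=proj(c,s["tcp_pos"]);q=proj(c,[522.5,82,52]);print(n,p,q)
    x,y=q.astype(int);b=cv2.resize(im[y-40:y+20,x-33:x+33],None,fx=6,fy=6,interpolation=cv2.INTER_CUBIC)
    ims.append(b); print("crop origin",x-33,y-40)
cv2.imwrite("pics/c2.png",np.hstack(ims))
E
```

```text
3.7 [523.8473655   81.91940419  92.57551006] [-0.38553445  2.01211455 -2.01293961]
top [262.11334706 255.74381997] [263.46664292 257.09170645]
crop origin 230 217
side [337.63555519 252.41462489] [338.08565644 270.51857327]
crop origin 305 230
```

View pics/c2.png

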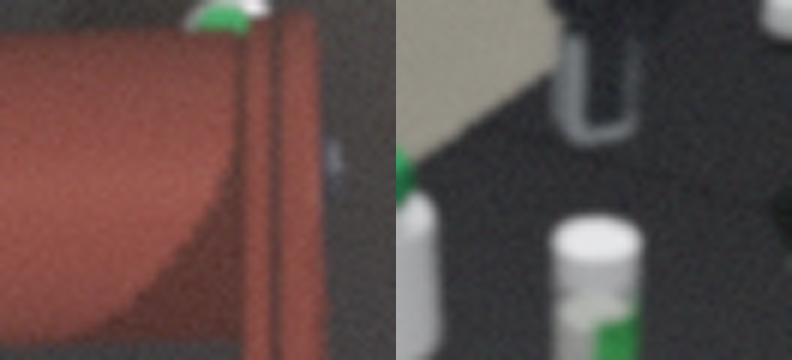

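The side view puts the fingertips at about (338,252), directly above the cap at (338,270), and this matches the projection. I'll lower a little more and hold for over 2 s.

Call:
jog_arm --pt "0 0 0 0.1 0.8 0 255" --pt "0 0 0 0 0 0 255" --pt "0 0 0 0 0 0 255" --pt "0 0 0 0 0 0 255" --pt "0 0 0 0 0 0 255" --pt "0 0 0 0 0 0 255" --pt "0 0 0 0 0 0 255" --pt "0 0 0 0 0 0 255"

```text
time: 4.8
tcp_pos: [522.0, 81.9, 83.3]
tcp_rot: [-0.388, 2.013, -2.013]
contact_force: [-0.4, 0.2, -0.0]
finger_gap: -0.2
```

Call:
jog_arm --pt "0 0 0 0 0 0 255" --pt "0 0 0 0 0 0 255" --pt "0 0 0 0 0 0 255" --pt "0 0 0 0 0 0 255" --pt "0 0 0 0 0 0 255" --pt "0 0 0 0 0 0 255" --pt "0 0 0 0 0 0 255" --pt "0 0 0 0 0 0 255"

```text
time: 5.8
tcp_pos: [522.0, 81.9, 83.3]
tcp_rot: [-0.388, 2.013, -2.013]
contact_force: [0.4, 0.1, -0.8]
finger_gap: 0.3
```

Call:
jog_arm --pt "0 0 0 0 0 0 255" --pt "0 0 0 0 0 0 255" --pt "0 0 0 0 0 0 255" --pt "0 0 0 0 0 0 255" --pt "0 0 0 0 0 0 255" --pt "0 0 0 0 0 0 255"

```text
time: 6.55
tcp_pos: [522.0, 81.9, 83.3]
tcp_rot: [-0.388, 2.013, -2.013]
contact_force: [-1.0, 0.3, 0.0]
finger_gap: 0.0
```

Call:
jog_arm --pt "0 0 0 0 -4 0 255" --pt "0 0 0 0 -4 0 255" --pt "0 0 0 0 -4 0 255" --pt "0 0 0 -0.8 0 -4.1 255" --pt "0 0 0 -0.8 0 -4.1 255" --pt "0 0 0 -0.8 0 -4.1 255" --pt "0 0 0 -0.9 0 -4.2 255" --pt "0 0 0 0 0 0 255"

```text
time: 7.55
tcp_pos: [490.4, 249.7, 203.3]
tcp_rot: [-0.392, 2.011, -2.01]
contact_force: [-0.3, -0.3, -0.4]
finger_gap: 0.2
```

Call:
jog_arm --pt "0 0 0 0 0 0 255" --pt "0 0 0 0 0 0 255"

```text
time: 7.8
tcp_pos: [491.5, 246.3, 203.2]
tcp_rot: [-0.387, 2.013, -2.014]
contact_force: [-0.2, -0.8, 0.2]
finger_gap: 0.1
```

```bash
python3 - <<'E'
from workcell import arm
from h import *
from scipy.spatial.transform import Rotation as Ro
s=arm.get_state();R=Ro.from_rotvec(s["tcp_rot"]).as_matrix();print(s["tcp_pos"],(R.T@(np.array([491.5,247.3,66])-s["tcp_pos"])/10).round(2))
E
```

```text
[491.51676572 246.31384295 203.24131489] [-0.04 13.72 -0.1 ]
```

Call:
jog_arm --pt "0 0 0 0 4 -0.1 255" --pt "0 0 0 0 4 0 255" --pt "0 0 0 0 3 0 255" --pt "0 0 0 0 1.5 0 255" --pt "0 0 0 0 0.8 0 255" --pt "0 0 0 0 0.4 0 255" --pt "0 0 0 0 0 0 255" --pt "0 0 0 0 0 0 255"

```text
time: 8.8
tcp_pos: [491.6, 248.5, 67.3]
tcp_rot: [-0.386, 2.013, -2.012]
contact_force: [0.9, 0.6, -0.7]
finger_gap: 0.2
```

```bash
python3 - <<'E'
from workcell import arm
import cv2
from h import *
s=arm.get_state();print(s["time"],s["tcp_pos"],s["tcp_rot"])
c=arm.camera("side");im=c["color"][...,::-1].copy();print(proj(c,s["tcp_pos"]),proj(c,[491.5,247.3,30]))
cv2.imwrite("pics/c3.png",cv2.resize(im[250:400,270:400],None,fx=4,fy=4,interpolation=cv2.INTER_CUBIC))
E
```

```text
8.8 [491.56361861 248.52067317  67.25026262] [-0.38630474  2.01254107 -2.01207389]
[354.95033084 313.52061412] [354.36520777 331.37602607]
```

View pics/c3.png

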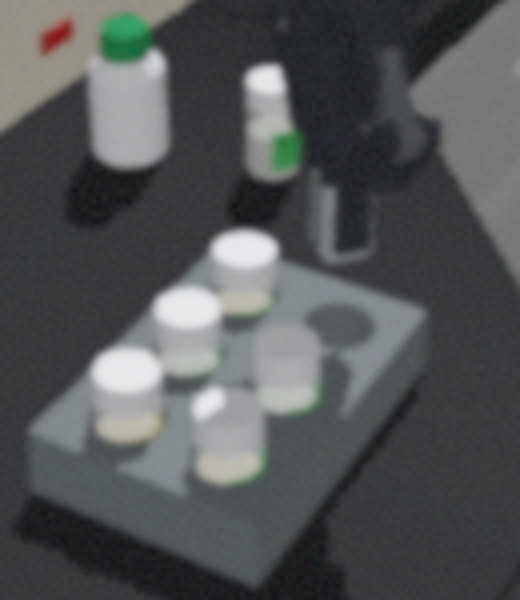

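The tips are at about (355,313), directly above the empty hole at (355,331). Nothing has been disturbed. I'll hold here, then hand in.

Call:
jog_arm --pt "0 0 0 0 0.2 0.1 255" --pt "0 0 0 0 0 0 255" --pt "0 0 0 0 0 0 255" --pt "0 0 0 0 0 0 255" --pt "0 0 0 0 0 0 255" --pt "0 0 0 0 0 0 255" --pt "0 0 0 0 0 0 255" --pt "0 0 0 0 0 0 255"

```text
time: 9.85
tcp_pos: [491.3, 247.3, 64.3]
tcp_rot: [-0.388, 2.013, -2.013]
contact_force: [1.2, 0.7, -1.2]
finger_gap: 0.4
```

Call:
jog_arm --pt "0 0 0 0 0 0 255" --pt "0 0 0 0 0 0 255" --pt "0 0 0 0 0 0 255" --pt "0 0 0 0 0 0 255" --pt "0 0 0 0 0 0 255" --pt "0 0 0 0 0 0 255" --pt "0 0 0 0 0 0 255" --pt "0 0 0 0 0 0 255"

```text
time: 10.85
tcp_pos: [491.3, 247.3, 64.3]
tcp_rot: [-0.388, 2.013, -2.013]
contact_force: [-0.8, 0.6, 0.7]
finger_gap: -0.0
```

Call:
jog_arm --pt "0 0 0 0 0 0 255" --pt "0 0 0 0 0 0 255" --pt "0 0 0 0 0 0 255" --pt "0 0 0 0 0 0 255" --pt "0 0 0 0 0 0 255" --pt "0 0 0 0 0 0 255"

```text
time: 11.6
tcp_pos: [491.3, 247.3, 64.3]
tcp_rot: [-0.388, 2.013, -2.013]
contact_force: [0.1, -0.4, 0.3]
finger_gap: 0.1
```

```bash
python3 - <<'E'
from workcell import arm
s=arm.get_state();print(s["time"],s["tcp_pos"],s["contact_force"])
print(arm.close_job())
E
```

```text
11.6 [491.2712722  247.30384801  64.3071201 ] [ 0.07572168 -0.41815705  0.28168606]
the job is handed in; nothing more can be done
None
```

The arm pointed at the stray vial and then at the empty hole, and I handed the job in at 11.6 s with it still pointing at the hole.

- **Stray vial:** with the fingers shut, I came straight down from 31 cm above the worktop. The tips held about 31 mm above the cap, at (522, 82), for more than 2 s.
- **Empty hole:** I went back up to 20 cm, crossed over and came straight down. The tips are about 34 mm above the hole's mouth and 12 mm above the neighbouring caps, at (491, 247), and held there for over 2 s.

**Checks:** the side camera showed the tips directly above each target and nothing disturbed. I took those pictures just before the last lowering of 9 mm at the vial and 3 mm at the hole. The wrist force stayed at noise level, below 2 N in every reading.

The position estimates from the two cameras and from the pattern of the other holes differed by up to about 3 mm, in line with the 2 mm calibration. The top camera could not confirm the pointing at the vial because the arm blocked its view, and I did not use it at the hole.

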